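# Work the combination dial and draw the toolbox latch

## Task

Unlock the toolbox: without pushing the dial in, turn it left (anticlockwise) to the third mark left of the long index mark, right to the second mark right of it, then left to the second mark left, stopping half a second on each and not running half a mark past the first two. Then push the dial in lightly until it touches the seat inside and, never loading the pin with 12 N, creep right until the pin finds its slot, push the dial fully home and, holding it home, turn right until the latch tongue comes to its stop. Let the dial spring back out and let go; move the tongue only with the dial and leave everything else in place.

Things in the scene. Friction and masses are not known exactly. Their poses are not given: they have to be found in the camera images.
- toolbox: Closed steel toolbox, fixed to the bench, 228 x 368 x 110 mm (x, y, z of its own frame). Origin: centre of the underside, z up; lid top at z 110 mm. The lock is on the lid, its upright axis at x -10, y -85 mm. A carrying handle lies on the lid 160 mm to the +y side of the lock, 19 mm high.
- bezel (a point): Centre of the lock's fixed black bezel, on the lock's axis, 24 mm above the lid, level with the bezel's top; axes as the toolbox's. The bezel is 120 mm across, with 24 white marks 15 degrees (0.2618 rad) apart; the long, thick index mark is on the +x side (away from the robot). 'Left' is anticlockwise seen from above.
- dial_grip (a point): On the dial's axis, 61 mm above the lid (dial out): a good TCP height, fingertips 5 mm over the disc. x = pointer direction, z up; sinks with the dial. Aluminium disc 76 mm across, top 37 mm above the lid; on it a bar along the pointer, 14 mm wide, 52 long, 30 high (top 67 mm above the lid), to be pinched across its width. A black line and a small nose on one end of the bar show the pointer.
- dial (a joint): Dial angle, rad: 0 with the pointer on the index mark, positive left (anticlockwise from above), one mark = 0.2618: third mark left = +0.785, second right = -0.524, second left = +0.524. Ends at -0.95 and +1.0; friction 0.04 N m.
- push (a joint): How far the dial is pushed straight down, m: 0 = out, 0.007 = fully home on its stop. Its return spring needs about 3 N to start, 6.5 N at home. After 1.5 mm the pin below the dial meets a sprung seat, unless it is over the seat's slot: the seat adds 4 N at first touch, then 12 N per mm.
- pin: Hidden pin fixed under the dial, 7 mm wide with a flat end, 26 mm from the axis on the pointer side. Origin on the lock's axis at lid-top height (dial out), x along the pointer.
- wheel: Hidden latch wheel under the dial, with its visible tongue and the sprung seat. Origin on the axis at lid-top height. The seat's slot is 9 mm wide, its place unknown: the pin is over its middle at a dial angle between -0.12 and +0.40 rad, found only by feel. Over the slot the seat's force vanishes and the dial goes fully home; then it carries the wheel.
- tongue_tip (a point): End of the steel latch tongue (18 mm wide, 5 mm thick), 120 mm from the lock's axis and 6 mm above the lid's top, over the toolbox's -y edge; locked, it stands in a hook-shaped keeper and points to the toolbox's -y.
- latch (a joint): Angle of the latch wheel and tongue, rad: 0 = locked, grows clockwise (dial turned right with the pin in the slot) to a hard stop at 0.60 = drawn. Turning it takes 0.18 N m (7 N at the pin); friction of the pin on the seat can drag it if pressed hard; it stays where it is left.
- gauge: Steel spark plug gauge lying on the lid, 95 mm long, bystander; origin under its middle.
- spark_plug: Spark plug lying on the lid, 55 mm long, bystander; origin under its middle.
- brake_lever: Aluminium brake lever lying beyond the toolbox, 200 mm long, bystander; origin under its pivot end.
- mirror: Chrome mirror housing, 116 mm across and 47 mm high with a stem, beside the toolbox's -y end, bystander; origin under the dome.
- mug: White mug of pencils, 80 mm across, pencils to 155 mm high, at the toolbox's +y end, bystander; origin under its middle.
- screwdriver: Screwdriver lying at the toolbox's +y end, about 200 mm long, bystander; origin underneath.

How it is judged (in metres and radians):
On the way, in this order (a step that is already met when the one before it is completed fails the run):
1. dial rests on the third mark left, not pushed in (value of joint dial between 0.705 and 0.865 rad and value of joint push below 0.001 m), for 0.3 s.
2. dial rests on the second mark right, not pushed in (value of joint dial between -0.604 and -0.444 rad and value of joint push below 0.001 m), for 0.3 s.
3. dial rests on the second mark left, not pushed in (value of joint dial between 0.444 and 0.604 rad and value of joint push below 0.001 m), for 0.3 s.
4. dial pushed fully home in the slot, the latch not yet drawn (value of joint push above 0.006 m and value of joint latch below 0.08 rad), for 0.1 s.
5. latch turned out to its stop with the dial held home (value of joint latch above 0.55 rad and value of joint push above 0.0045 m), for 0.1 s.
At the end, for the whole second after the job is handed in: The latch tongue stands drawn at its stop (latch joint above 0.55 of 0.60 rad), the dial has sprung back out (less than 1 mm in), both at rest (value of joint latch above 0.55 rad and value of joint push below 0.001 m and velocity of joint dial between -0.05 and 0.05 rad/s and velocity of joint latch between -0.05 and 0.05 rad/s); the robot touches nothing.
It fails at once if the pin presses on the lock inside (seat, slot or stop) with more than 12 N (contact force between pin and wheel above 12 N).
It fails at once if the latch is turned with the dial not held home (less than 4.5 mm in) (value of joint latch between 0.08 and 0.45 rad and value of joint push below 0.0045 m).
It fails at once if the dial runs more than half a mark past the third mark left or, while locked, past the second mark right (value of joint dial above 0.916 rad or (value of joint dial below -0.654 rad and value of joint latch below 0.08 rad)).
It fails at once if the robot pushes the latch tongue directly (contact force between any of the fingers, the arm and wheel above 1 N).
It fails at once if a bystander is shifted by more than 30 mm (distance of any of gauge, spark_plug, brake_lever, mirror, mug, screwdriver from where it was at the start of the episode above 0.03 m).
It also fails if it takes over 72 s, if anything falls off the work surface, if the arm or the gripper's body presses on something with over 40 N, if the wrist force passes 120 N, or if a joint passes its speed limit or range.

## Robot

A 6-joint arm with a two-finger parallel gripper is mounted at the origin on the work surface. World frame = base frame: x ahead of the robot, y to its left, z up, the work surface at z = 0. Lengths are in m, angles in degrees, forces in N, time in s.
With the tool pointing down it reaches from about 0.4 to 0.825 m from the base axis. Payload 7 kg.
Tool frame: the origin (TCP) lies between the finger pads, 19 mm behind the fingertips; this is the grasp point; z points along the fingers, y is the line along which they close (so a half turn about z gives the same grasp; the last joint's range is limited). The gripper opens to 88 mm and grips with 3 to 60 N. Pads are 19 mm wide; open, the fingers measure 130 mm over their backs; the gripper's body (78 mm by 193 mm) begins 47 mm behind the grasp point.
Start: joints at [-59.811, 20.546, 0.682, 0, -70.136, -16.507], TCP at [0.16, -0.656, 0.245] pointing down, gripper open.
Joint ranges: [-176.03, 176.03], [-82.01, 121.73], [-58.28, 71.71], [-173.87, 95.51], [-174.79, -0.11], [-173.66, 173.66]. Speed limits (degrees/s): [136.94, 136.94, 172.46, 180, 180, 180].

## Interface

Orientations are given as [roll, pitch, yaw] about the fixed x, y, z axes, in that order (R = Rz(yaw) Ry(pitch) Rx(roll)).
In Python, from plant import ctrl gives the robot as it stands.
- The arm moves only by the tool apply_moves, never from a script. Its argument "targets" is a list of rows, each an object with "travel": the shift along the tool's x, y, z in mm, a list of three; "roll": the turn about the tool's z in degrees; "jaw": the finger opening in mm, from 0 to 87.6. In form: [{"travel": [tx, ty, tz], "roll": roll, "jaw": jaw}, ...]. A call has 1 to 10 rows; each row shifts and turns the commanded pose from where the row before left it, along the tool's axes as they then stand; what a row does not reach is not made up. A row lasts 1/10 s, in which the tool goes at most 50 mm and 8.59 degrees, less where a joint would pass 70% of its speed; a pose out of reach is approached as far as the arm can. A call with a gripper value outside its range is refused whole. The fingers move at their own pace and stop on an object; the grip force is fixed at half the most. Time passes only in rows, so rows that do not move let the fingers close. It gives the time, the measured TCP pose, the force, the opening and the grip force at its end, in the units of the state.
- ctrl.get_obs(): the state, without advancing time (a new reading comes with each control period).
- ctrl.snapshot(name): name is "scene" or "top" or "wrist"; returns the picture (420x560x3 uint8, red, green, blue); there is no depth.
- ctrl.calibration(name): a dict with "K" (3x3 intrinsics, pixels), "extrinsics" (4x4, takes a point from camera to world coordinates); the wrist camera has in their place "hand_eye" (4x4, takes a point from camera to tool coordinates, whose origin is the TCP and whose axes are the flange's). Camera axes: x right, y down, z forward; pixel columns grow to the right and rows downward; lengths in m; the calibration is good to about 2 mm. A picture is of the moment at which its call begins: read the wrist's pose just before it. calibration takes no time and is no camera call.
- ctrl.close_job(): hands the job in; it is judged then, once.
The state is a dict: "clock": time; "joint_pos": joint angles; "qvel": joint speeds; "tau": joint torques, N m; "tool_pos": TCP position; "orientation": TCP orientation; "force": force on the tool from outside, world axes, zero at the start; "moment": the same for the moment, N m; "opening": finger opening in m; "gripper_force": force on a finger pad.
Only numpy, scipy, OpenCV 4.12 (cv2) and the standard library are available. Lean on these libraries where they do the work, as an engineer would, in place of code of your own. Each camera call takes 0.05 s, during which the arm holds its last target. There are 200 camera calls.

## Working session

There is one attempt and no reset: what is moved stays moved. The work goes in short steps, Python scripts to look and compute and a tool call to move; the robot and the scene stay as the last step left them, time stands still between calls to the robot, and variables do not carry over. Pictures are saved under pics/ and viewed, at most 10 in all, crops included, and the job is handed in when it is done.

Besides the shell and the picture viewer there is one more tool, called after "Call:" as name(argument=value, ...), one argument or row to a line, values as JSON. apply_moves: Moves the arm, as the interface text tells. Its arguments: {"type":"object","properties":{"targets":{"type":"array","items":{"type":"object","properties":{"travel":{"type":"array","items":{"type":"number"}},"roll":{"type":"number"},"jaw":{"type":"number"}}}}},"required":["targets"]}

```bash
mkdir -p pics
python3 - <<'E'
from plant import ctrl
import cv2,numpy as np
np.set_printoptions(precision=4,suppress=True)
o=ctrl.get_obs();print(o)
for n in("top","scene"):
    cv2.imwrite(f"pics/{n}0.png",ctrl.snapshot(n)[:,:,::-1]);c=ctrl.calibration(n);print(n,c)
print(ctrl.calibration("wrist"))
a=cv2.imread("pics/top0.png");b=cv2.imread("pics/scene0.png")
E
```

```text
{'clock': 0.0, 'joint_pos': array([-59.8112,  20.5909,   0.6334,  -0.0188, -70.1351, -16.507 ]), 'qvel': array([ 0.0098, -0.0741,  0.0424,  0.0748,  0.0439, -0.0057]), 'tau': array([ -0.0005, -58.271 ,  29.3049,   6.9971,   0.0067,  -0.0001]), 'tool_pos': array([ 0.1595, -0.6554,  0.2444]), 'orientation': array([ 179.9062,   -0.0094, -166.3245]), 'force': array([0.0559, 0.1947, 0.0839]), 'moment': array([ 0.0168, -0.011 ,  0.006 ]), 'gripper_force': 0.0, 'opening': 0.0872393400300303}
top {'K': array([[529.635 ,   0.    , 284.6642],
       [  0.    , 529.635 , 209.2831],
       [  0.    ,   0.    ,   1.    ]]), 'extrinsics': array([[-0.0959, -0.9732,  0.209 ,  0.3854],
       [-0.9954,  0.0948, -0.0153,  0.0736],
       [-0.0049, -0.2095, -0.9778,  1.2061],
       [ 0.    ,  0.    ,  0.    ,  1.    ]])}
scene {'K': array([[427.1232,   0.    , 278.9436],
       [  0.    , 427.1232, 206.0672],
       [  0.    ,   0.    ,   1.    ]]), 'extrinsics': array([[-0.5535,  0.6885, -0.4685,  1.033 ],
       [ 0.8328,  0.4608, -0.3068,  0.3272],
       [ 0.0047, -0.56  , -0.8285,  0.8738],
       [ 0.    ,  0.    ,  0.    ,  1.    ]])}
{'K': array([[302.9025,   0.    , 279.3385],
       [  0.    , 302.9025, 209.5291],
       [  0.    ,   0.    ,   1.    ]]), 'hand_eye': array([[ 0.0012, -0.9625, -0.2714,  0.0741],
       [ 1.    ,  0.001 ,  0.0007,  0.0011],
       [-0.0004, -0.2714,  0.9625, -0.1382],
       [ 0.    ,  0.    ,  0.    ,  1.    ]])}
```

View pics/top0.png

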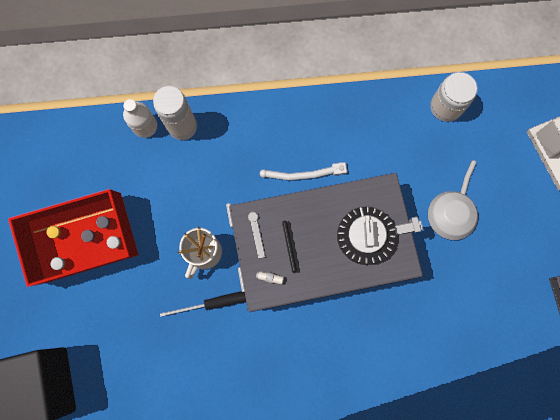

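View pics/scene0.png

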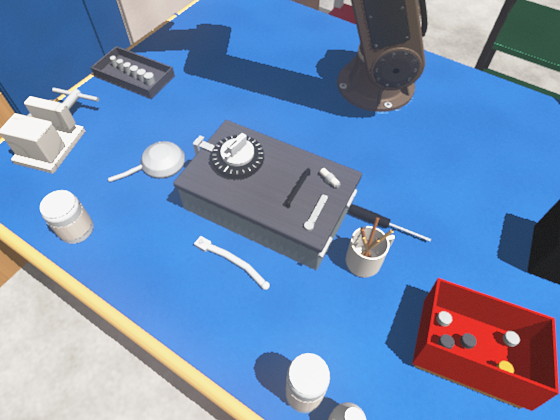

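The top view shows the toolbox at (235–420, 175–310), with the lock centred near (368,236) and the tongue to the right at (410,227). In the scene view the lock is near (237,155).

```bash
cat > h.py <<'E'
import cv2,numpy as np
from scipy.spatial.transform import Rotation as R
np.set_printoptions(precision=4,suppress=True)
def ray(K,E,p):
    d=E[:3,:3]@np.linalg.solve(K,[p[0],p[1],1.]);return E[:3,3],d/np.linalg.norm(d)
def plane(K,E,p,z):
    o,d=ray(K,E,p);return o+d*(z-o[2])/d[2]
def tri(rs):
    A=sum(np.eye(3)-np.outer(d,d) for o,d in rs);b=sum((np.eye(3)-np.outer(d,d))@o for o,d in rs)
    return np.linalg.solve(A,b)
def tool(o):
    T=np.eye(4);T[:3,:3]=R.from_euler('xyz',o['orientation'],degrees=True).as_matrix();T[:3,3]=o['tool_pos'];return T
E
python3 - <<'E'
from h import *
from plant import ctrl
rs=[]
for n,c,rad in(("top",(368,236),36),("scene",(237,155),32)):
    im=cv2.imread(f"pics/{n}0.png");g=cv2.cvtColor(im,cv2.COLOR_BGR2GRAY)
    m=np.zeros_like(g);cv2.circle(m,c,rad,255,-1)
    k=((g<45)&(m>0)).astype(np.uint8)
    pts=cv2.findNonZero(k);h=cv2.convexHull(pts);e=cv2.fitEllipse(h);print(n,e,len(pts))
    C=ctrl.calibration(n);rs.append(ray(C["K"],C["extrinsics"],e[0]))
    if n=="top":
        print("bezel@.134",plane(C["K"],C["extrinsics"],e[0],.134))
        for p in [(232,205),(396,174),(422,276),(248,311)]:print(plane(C["K"],C["extrinsics"],p,.11))
    cr=im[c[1]-45:c[1]+45,c[0]-60:c[0]+60];cv2.imwrite(f"pics/c_{n}.png",cv2.resize(cr,None,fx=5,fy=5,interpolation=cv2.INTER_CUBIC))
print("tri",tri(rs))
E
```

```text
top ((368.05035400390625, 235.76058959960938), (56.867950439453125, 61.256221771240234), 107.62875366210938) 459
bezel@.134 [ 0.5428 -0.1078  0.134 ]
[0.6398 0.1667 0.11  ]
[ 0.6736 -0.1887  0.11  ]
[ 0.4525 -0.2115  0.11  ]
[0.4164 0.1509 0.11  ]Traceback (most recent call last):
  File "<stdin>", line 8, in <module>
cv2.error: OpenCV(4.12.0) /io/opencv/modules/imgproc/src/convhull.cpp:143: error: (-215:Assertion failed) total >= 0 && (depth == CV_32F || depth == CV_32S) in function 'convexHull'
```

View pics/c_top.png

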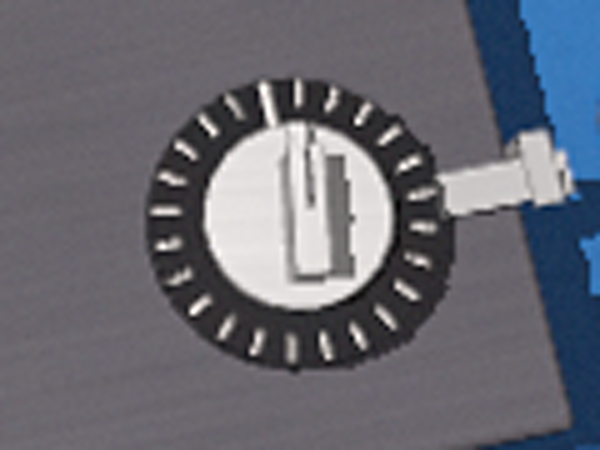

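The crop shows the pointer about one mark to the right of the index, and the bezel fit agrees with the lid corners: yaw about 5.7°, lock near (0.543, -0.108). Next I go above it.

Call:
apply_moves(
  targets=[
    {"travel": [-36, 31.5, -1.5]},
    {"travel": [-36, 31.5, -1.5]},
    {"travel": [-36, 31.5, -1.5]},
    {"travel": [-36, 31.5, -1.5]},
    {"travel": [-36, 31.5, -1.5]},
    {"travel": [-36, 31.5, -1.5]},
    {"travel": [-36, 31.5, -1.5]},
    {"travel": [-36, 31.5, -1.5]},
    {"travel": [-36, 31.5, -1.5]},
    {"travel": [-36, 31.5, -1.5]},
  ],
)

```text
validation failed for argument at $.ta...
```

Call:
apply_moves(
  targets=[
    {"travel": [-36, 31.5, 0]},
    {"travel": [-36, 31.5, 0]},
    {"travel": [-36, 31.5, 0]},
    {"travel": [-36, 31.5, 0]},
    {"roll": 7},
    {"roll": 7},
    {"roll": 7},
    {},
    {},
    {},
  ],
)

```text
validation failed for argument at $.ta...
```

Run:
```python
from h import *
from plant import ctrl
o=ctrl.get_obs();print(o['clock'],o['tool_pos'],o['orientation'],o['force'],o['joint_pos'])
im=ctrl.snapshot("wrist")[:,:,::-1];np.save("T1.npy",tool(o));cv2.imwrite("pics/w1.png",im)
```

```text
0.1 [ 0.1595 -0.6554  0.2445] [ 179.9138   -0.0067 -166.3228] [-0.3183 -0.3917 -0.4444] [-59.8111  20.5871   0.6389  -0.0192 -70.1363 -16.5051]
```

View pics/w1.png

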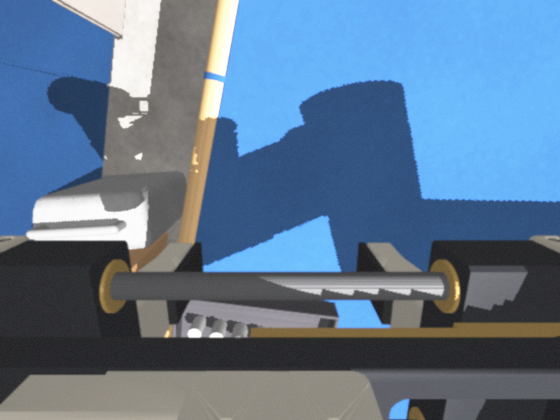

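The rows need all three fields. The wrist view is blocked below row 240 by the gripper, so I'll stand about 70 mm beyond the lock.

Call:
apply_moves(
  targets=[
    {"travel": [-38, 28.5, -2], "roll": 0, "jaw": 80},
    {"travel": [-38, 28.5, -2], "roll": 0, "jaw": 80},
    {"travel": [-38, 28.5, -2], "roll": 0, "jaw": 80},
    {"travel": [-38, 28.5, -2], "roll": 0, "jaw": 80},
    {"travel": [-38, 28.5, -2], "roll": 0, "jaw": 80},
    {"travel": [-38, 28.5, -2], "roll": 0, "jaw": 80},
    {"travel": [-38, 28.5, -2], "roll": 0, "jaw": 80},
    {"travel": [-38, 28.5, -2], "roll": 0, "jaw": 80},
    {"travel": [-38, 28.5, -2], "roll": 0, "jaw": 80},
    {"travel": [-38, 28.5, -2], "roll": 0, "jaw": 80},
  ],
)

```text
clock: 1.15
tool_pos: [0.4622, -0.2872, 0.2655]
orientation: [-180.0, 0.0, -166.3]
force: [0.2, -0.9, -0.0]
opening: 0.08
gripper_force: 0.0
```

Call:
apply_moves(
  targets=[
    {"travel": [-38, 28.5, 0], "roll": 0, "jaw": 60},
    {"travel": [-38, 28.5, 0], "roll": 0, "jaw": 60},
    {"travel": [-38, 28.5, 0], "roll": 0, "jaw": 60},
    {"travel": [-38, 28.5, 0], "roll": 0, "jaw": 60},
    {"travel": [-36, 28.5, 0], "roll": 0, "jaw": 60},
    {"travel": [0, 0, 0], "roll": 7, "jaw": 60},
    {"travel": [0, 0, 0], "roll": 7, "jaw": 60},
    {"travel": [0, 0, 0], "roll": 7, "jaw": 60},
    {"travel": [0, 0, 0], "roll": 0, "jaw": 60},
    {"travel": [0, 0, 0], "roll": 0, "jaw": 60},
  ],
)

```text
clock: 2.15
tool_pos: [0.6103, -0.1061, 0.2652]
orientation: [-180.0, -0.0, 172.9]
force: [0.1, 0.3, 0.4]
opening: 0.06
gripper_force: 0.0
```

Run:
```python
from h import *
from plant import ctrl
o=ctrl.get_obs();print(o['clock'],o['tool_pos'],o['orientation'],o['force'],o['joint_pos'])
im=ctrl.snapshot("wrist")[:,:,::-1];np.save("T1.npy",tool(o));cv2.imwrite("pics/w2.png",im)
```

```text
2.15 [ 0.6103 -0.1061  0.2652] [-179.9974   -0.0173  172.8831] [0.0739 0.3031 0.4405] [   8.1709   14.6986   -4.998    -0.0022  -70.3207 -105.2871]
```

View pics/w2.png

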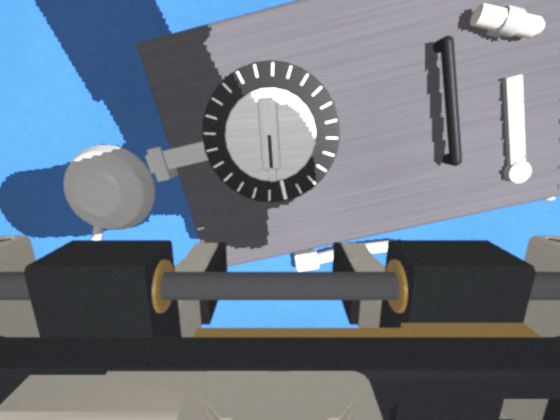

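The wrist view shows the bezel centred near (271,131), the black pointer line from (270,138) to (271,166), the index mark near (282,189) and the tongue at (180,155).

Run:
```python
from h import *
from plant import ctrl
W=ctrl.calibration("wrist");K=W["K"];E=np.load("T1.npy")@W["hand_eye"]
im=cv2.imread("pics/w2.png");g=cv2.cvtColor(im,cv2.COLOR_BGR2GRAY)
m=np.zeros_like(g);cv2.circle(m,(271,131),74,255,-1)
yy,xx=np.mgrid[:420,:560];rr=np.hypot(xx-271,yy-131)
k=((g<50)&(m>0)).astype(np.uint8)
n,l,s,_=cv2.connectedComponentsWithStats(k);i=l==1+np.argmax(s[1:,4])
e=cv2.fitEllipse(cv2.convexHull(cv2.findNonZero(i.astype(np.uint8))));print("bezel ell",e)
C=ctrl.calibration("top");rt=ray(C["K"],C["extrinsics"],(368.05,235.76))
print("tri",tri([rt,ray(K,E,e[0])]))
b=plane(K,E,e[0],.134);print("bezel",b)
# marks in angle about bezel
M=((g>150)&(rr>46)&(rr<72)).astype(np.uint8)
n,l,s,c=cv2.connectedComponentsWithStats(M)
for j in range(1,n):
    if s[j,4]>12:
        p=plane(K,E,c[j],.134)-b;print(s[j,4],c[j],"r%.4f a%.2f"%(np.hypot(p[0],p[1]),np.degrees(np.arctan2(p[1],p[0]))))
# black line
L=(g<60)&(abs(xx-270)<10)&(yy>132)&(yy<172)
P=np.array([plane(K,E,q,.177)[:2] for q in np.argwhere(L)[:,::-1]])
d=np.linalg.svd(P-P.mean(0))[2][0];d*=np.sign(d[0]);print("line",len(P),P.mean(0),np.degrees(np.arctan2(d[1],d[0])),np.ptp(P@d))
cv2.imwrite("pics/c2.png",cv2.resize(im[60:205,195:345],None,fx=4,fy=4,interpolation=cv2.INTER_CUBIC))
```

```text
bezel ell ((247.6739501953125, 141.90997314453125), (83.21282196044922, 126.9914779663086), 157.1082305908203)
tri [ 0.5555 -0.1313  0.0269]
bezel [ 0.5478 -0.1252  0.134 ]
73 [272.0685  68.7671] r0.0623 a152.67
66 [255.3333  70.3939] r0.0577 a165.10
67 [288.9254  71.7015] r0.0664 a140.77
483 [328.8944 129.7909] r0.0709 a91.21
65 [239.7846  76.9385] r0.0525 a178.43
65 [304.0923  79.1231] r0.0697 a129.49
22 [226.5     87.4091] r0.0471 a-166.79
68 [316.5441  90.5441] r0.0719 a118.49
20 [216.75 100.85] r0.0419 a-150.47
20 [210.85 116.55] r0.0373 a-131.51
68 [330.7059 120.9412] r0.0735 a96.72
15 [209.9333 133.2667] r0.0332 a-109.75
54 [331.7407 137.5   ] r0.0730 a85.88
24 [202.9583 151.4583] r0.0403 a-85.33
17 [211.7647 149.2941] r0.0322 a-85.75
277 [269.556  175.8267] r0.0351 a25.23
57 [328.2807 153.3333] r0.0712 a75.03
16 [217.9375 164.1875] r0.0331 a-61.39
15 [227.7333 176.7333] r0.0358 a-38.60
13 [298.8462 189.0769] r0.0616 a40.19
14 [254.  192.5] r0.0452 a-1.36
line 21 [ 0.5541 -0.1054] -2.899706568739107 0.02039616937110289
```

View pics/c2.png

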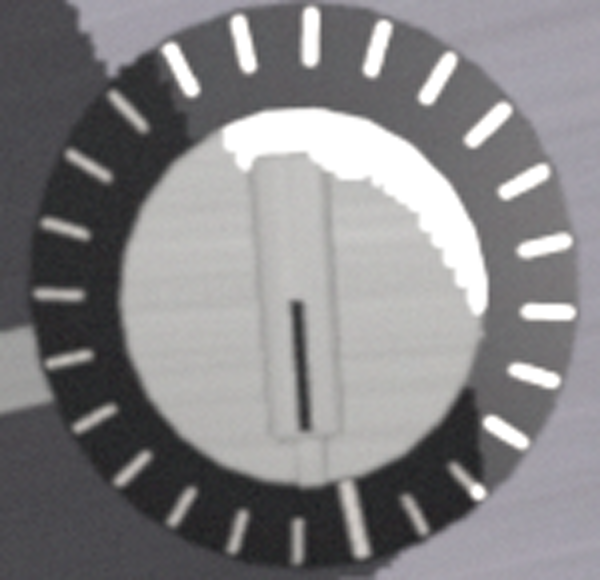

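Lighting splits the bezel in two, so I'll use the mark centroids with a top-hat filter instead.

Run:
```python
from h import *
from plant import ctrl
W=ctrl.calibration("wrist");K=W["K"];E=np.load("T1.npy")@W["hand_eye"]
im=cv2.imread("pics/w2.png");g=cv2.cvtColor(im,cv2.COLOR_BGR2GRAY)
t=cv2.morphologyEx(g,cv2.MORPH_TOPHAT,np.ones((9,9),np.uint8))
yy,xx=np.mgrid[:420,:560];rr=np.hypot(xx-271,yy-132)
n,l,s,c=cv2.connectedComponentsWithStats(((t>40)&(rr>49)&(rr<70)).astype(np.uint8))
J=[j for j in range(1,n) if s[j,4]>8]
P=np.array([plane(K,E,c[j],.134)[:2] for j in J])
from scipy.optimize import least_squares
f=least_squares(lambda v:np.hypot(*(P-v[:2]).T)-v[2],[.54,-.107,.054],loss='soft_l1',f_scale=.001)
b=f.x[:2];print("bezel",f.x,n)
A=[(round(np.degrees(np.arctan2(*(p-b)[::-1])),1),round(np.hypot(*(p-b))*1e3,1),int(s[j,4])) for p,j in zip(P,J)];print(sorted(A))
q=np.array([[*b,.134]]);Ci=np.linalg.inv(E);u=K@(Ci[:3,:3]@q[0]+Ci[:3,3]);u=u[:2]/u[2]
C=ctrl.calibration("top");print(u,"tri",tri([ray(C["K"],C["extrinsics"],(368.05,235.76)),ray(K,E,u)]))
o=lambda x,y:plane(K,E,(195+x/4,60+y/4),.177)[:2]
for a,c2 in [((258,170),(274,436)),((324,170),(336,436)),((297,302),(305,428))]:
    d=o(*c2)-o(*a);print("bar edge",o(*a),o(*c2),np.degrees(np.arctan2(d[1],d[0])))
```

```text
bezel [ 0.5446 -0.1048  0.0527] 28
[(np.float64(-173.9), np.float64(52.5), 70), (np.float64(-158.8), np.float64(52.5), 66), (np.float64(-143.9), np.float64(53.0), 49), (np.float64(-128.9), np.float64(52.8), 47), (np.float64(-114.0), np.float64(52.8), 47), (np.float64(-98.8), np.float64(52.6), 43), (np.float64(-83.9), np.float64(52.5), 41), (np.float64(-68.9), np.float64(52.8), 43), (np.float64(-53.9), np.float64(53.0), 47), (np.float64(-39.1), np.float64(52.8), 40), (np.float64(-24.0), np.float64(53.0), 43), (np.float64(-9.0), np.float64(52.7), 35), (np.float64(5.9), np.float64(49.2), 102), (np.float64(21.0), np.float64(52.4), 39), (np.float64(35.9), np.float64(53.3), 46), (np.float64(50.8), np.float64(52.6), 54), (np.float64(65.9), np.float64(52.7), 55), (np.float64(80.8), np.float64(53.0), 53), (np.float64(95.8), np.float64(52.8), 60), (np.float64(110.9), np.float64(52.8), 62), (np.float64(126.0), np.float64(52.8), 69), (np.float64(141.0), np.float64(52.7), 67), (np.float64(156.0), np.float64(52.7), 68), (np.float64(171.2), np.float64(52.3), 68)]
[270.4948 135.1662] tri [ 0.5432 -0.1057  0.1401]
bar edge [ 0.5202 -0.1082] [ 0.5671 -0.1118] -4.419216628163125
bar edge [ 0.5216 -0.0966] [ 0.5685 -0.1003] -4.4852111245983854
bar edge [ 0.5435 -0.1044] [ 0.5663 -0.1059] -3.82580326132388
```

The bezel is at (0.5446, -0.1048), with yaw 6.0°. The 24 marks lie on a clean circle. The pointer is at -4.3°, so the dial is at about -0.18 rad. Now I align, descend and grip.

Call:
apply_moves(
  targets=[
    {"travel": [33, -3.4, 0], "roll": 0, "jaw": 50},
    {"travel": [32.4, -3.4, 0], "roll": 0, "jaw": 50},
    {"travel": [0, 0, 0], "roll": -2.8, "jaw": 50},
    {"travel": [0, 0, 25], "roll": 0, "jaw": 50},
    {"travel": [0, 0, 25], "roll": 0, "jaw": 50},
    {"travel": [0, 0, 20], "roll": 0, "jaw": 50},
    {"travel": [0, 0, 10], "roll": 0, "jaw": 50},
    {"travel": [0, 0, 0], "roll": 0, "jaw": 50},
    {"travel": [0, 0, 0], "roll": 0, "jaw": 50},
    {"travel": [0, 0, 0], "roll": 0, "jaw": 50},
  ],
)

```text
clock: 3.2
tool_pos: [0.5454, -0.1045, 0.1866]
orientation: [180.0, 0.1, 175.5]
force: [-0.2, -0.8, -0.4]
opening: 0.0497
gripper_force: 0.0
```

Call:
apply_moves(
  targets=[
    {"travel": [0, 0, 5], "roll": 0, "jaw": 50},
    {"travel": [0, 0, 5], "roll": 0, "jaw": 50},
    {"travel": [0, 0, 3], "roll": 0, "jaw": 40},
    {"travel": [0, 0, 0], "roll": 0, "jaw": 30},
    {"travel": [0, 0, 0], "roll": 0, "jaw": 24},
    {"travel": [0, 0, 0], "roll": 0, "jaw": 20},
  ],
)

```text
clock: 3.8
tool_pos: [0.5448, -0.1045, 0.1725]
orientation: [-180.0, 0.0, 175.5]
force: [-0.4, 0.1, 0.6]
opening: 0.0237
gripper_force: 0.0
```

Run:
```python
from h import *
from plant import ctrl
o=ctrl.get_obs();print(o['clock'],o['tool_pos'],o['orientation'],o['force'],o['moment'],o['opening'],o['joint_pos'])
im=ctrl.snapshot("scene")[:,:,::-1];cv2.imwrite("pics/s3.png",cv2.resize(im[90:220,140:330],None,fx=4,fy=4,interpolation=cv2.INTER_CUBIC))
```

```text
3.8 [ 0.5448 -0.1045  0.1725] [-179.9987    0.0093  175.4853] [-0.3834  0.1191  0.5776] [-0.0499  0.0169  0.0379] 0.02370796754680548 [   9.3697   12.7279  -20.4816    0.0042  -56.7818 -103.8867]
```

View pics/s3.png

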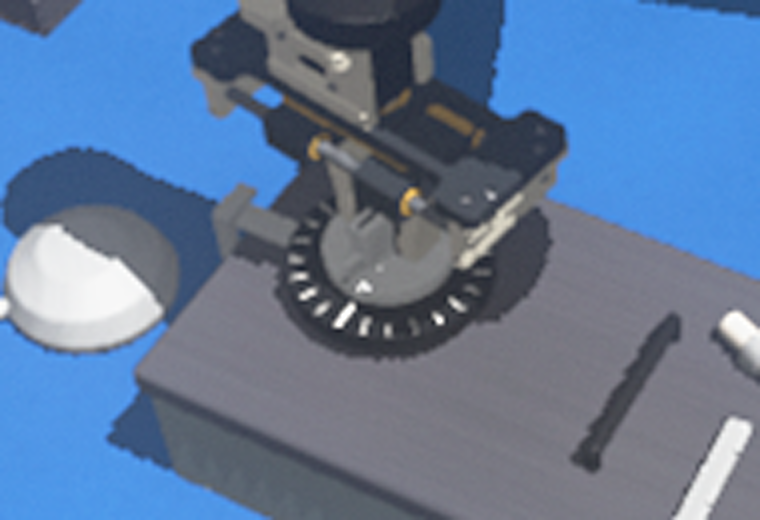

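The fingers straddle the bar above the disc, so I close.

Call:
apply_moves(
  targets=[
    {"travel": [0, 0, 0], "roll": 0, "jaw": 16},
    {"travel": [0, 0, 0], "roll": 0, "jaw": 14},
    {"travel": [0, 0, 0], "roll": 0, "jaw": 11},
    {"travel": [0, 0, 0], "roll": 0, "jaw": 8},
    {"travel": [0, 0, 0], "roll": 0, "jaw": 8},
    {"travel": [0, 0, 0], "roll": 0, "jaw": 8},
  ],
)

```text
clock: 4.45
tool_pos: [0.5446, -0.1052, 0.1726]
orientation: [-179.9, -0.0, 175.5]
force: [1.4, -6.6, 0.5]
opening: 0.0137
gripper_force: 30.0
```

Gripped, with the 13.7 mm opening matching the bar. I relieve the sideways force, then turn left.

Call:
apply_moves(
  targets=[
    {"travel": [0.1, -0.7, 0], "roll": 0, "jaw": 8},
    {"travel": [0, 0, 0], "roll": -3, "jaw": 8},
    {"travel": [0, 0, 0], "roll": -5, "jaw": 8},
    {"travel": [0, 0, 0], "roll": -5, "jaw": 8},
    {"travel": [0, 0, 0], "roll": -5, "jaw": 8},
    {"travel": [0, 0, 0], "roll": -5, "jaw": 8},
    {"travel": [0, 0, 0], "roll": -5, "jaw": 8},
    {"travel": [0, 0, 0], "roll": -2, "jaw": 8},
    {"travel": [0, 0, 0], "roll": 0, "jaw": 8},
  ],
)

```text
clock: 5.35
tool_pos: [0.5447, -0.106, 0.1725]
orientation: [-179.9, -0.0, -154.4]
force: [0.4, -6.0, -0.5]
opening: 0.0135
gripper_force: 30.0
```

Call:
apply_moves(
  targets=[
    {"travel": [0.4, -0.8, 0], "roll": 0, "jaw": 8},
    {"travel": [0, 0, 0], "roll": -4, "jaw": 8},
    {"travel": [0, 0, 0], "roll": -5, "jaw": 8},
    {"travel": [0, 0, 0], "roll": -5, "jaw": 8},
    {"travel": [0, 0, 0], "roll": -5, "jaw": 8},
    {"travel": [0, 0, 0], "roll": -4, "jaw": 8},
    {"travel": [0, 0, 0], "roll": -2.2, "jaw": 8},
    {"travel": [0, 0, 0], "roll": 0, "jaw": 8},
    {"travel": [0, 0, 0], "roll": 0, "jaw": 8},
  ],
)

```text
clock: 6.25
tool_pos: [0.5449, -0.1066, 0.1726]
orientation: [-179.9, -0.0, -129.3]
force: [1.6, -5.6, -1.6]
opening: 0.0137
gripper_force: 30.0
```

Run:
```python
from h import *
from plant import ctrl
o=ctrl.get_obs();print(o['clock'],o['tool_pos'],o['orientation'],o['force'],o['moment'],o['opening'],o['joint_pos'])
im=ctrl.snapshot("top")[:,:,::-1];cv2.imwrite("pics/t4.png",cv2.resize(im[185:285,308:428],None,fx=5,fy=5,interpolation=cv2.INTER_CUBIC))
```

```text
6.25 [ 0.5449 -0.1066  0.1726] [-179.9426   -0.0009 -129.3065] [ 1.6236 -5.6221 -1.5622] [-2.1194 -0.5814 -0.0099] 0.013693338602162361 [  9.1748  12.7466 -20.4631   0.0521 -56.753  -48.5099]
```

The dial is at +44.7°. I dwell there while easing the side force a little.

Call:
apply_moves(
  targets=[
    {"travel": [0, 0, 0], "roll": 0, "jaw": 8},
    {"travel": [0, 0, 0], "roll": 0, "jaw": 8},
    {"travel": [0, 0, 0], "roll": 0, "jaw": 8},
    {"travel": [0, 0, 0], "roll": 0, "jaw": 8},
    {"travel": [0.4, -0.3, 0], "roll": 0, "jaw": 8},
    {"travel": [0.4, -0.3, 0], "roll": 0, "jaw": 8},
    {"travel": [0, 0, 0], "roll": 0, "jaw": 8},
  ],
)

```text
clock: 7.0
tool_pos: [0.5449, -0.1068, 0.1726]
orientation: [-180.0, 0.1, -129.3]
force: [1.3, -1.8, 0.8]
opening: 0.0137
gripper_force: 30.0
```

View pics/t4.png

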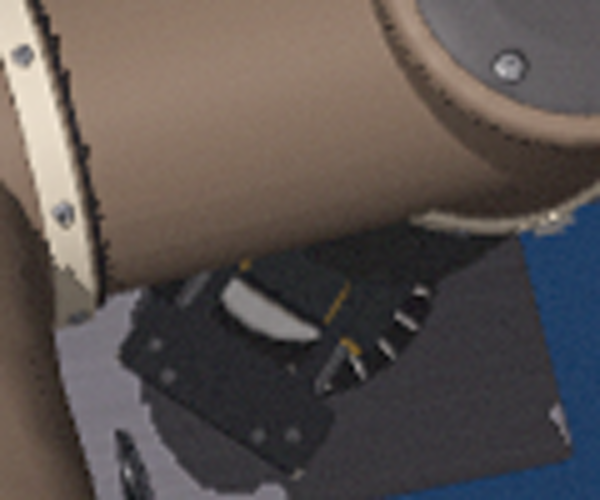

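The top view is mostly hidden by the arm. The side force is down to about 2 N, so the axis is at (0.545, -0.107). Now I turn right.

Call:
apply_moves(
  targets=[
    {"travel": [0, 0, 0], "roll": 4, "jaw": 8},
    {"travel": [0, 0, 0], "roll": 7, "jaw": 8},
    {"travel": [0, 0, 0], "roll": 7, "jaw": 8},
    {"travel": [0, 0, 0], "roll": 7, "jaw": 8},
    {"travel": [0, 0, 0], "roll": 7, "jaw": 8},
    {"travel": [0, 0, 0], "roll": 7, "jaw": 8},
    {"travel": [0, 0, 0], "roll": 7, "jaw": 8},
    {"travel": [0, 0, 0], "roll": 7, "jaw": 8},
    {"travel": [0, 0, 0], "roll": 4, "jaw": 8},
    {"travel": [0, 0, 0], "roll": 0, "jaw": 8},
  ],
)

```text
clock: 8.0
tool_pos: [0.5446, -0.1059, 0.1725]
orientation: [179.9, 0.0, 173.6]
force: [0.5, 4.9, 3.6]
opening: 0.0135
gripper_force: 30.0
```

Call:
apply_moves(
  targets=[
    {"travel": [0, 0.5, -0.2], "roll": 4, "jaw": 8},
    {"travel": [0, 0, 0], "roll": 5, "jaw": 8},
    {"travel": [0, 0, 0], "roll": 5, "jaw": 8},
    {"travel": [0, 0, 0], "roll": 3.4, "jaw": 8},
    {"travel": [0, 0, 0], "roll": 0, "jaw": 8},
    {"travel": [0, 0, 0], "roll": 0, "jaw": 8},
    {"travel": [0, 0, 0], "roll": 0, "jaw": 8},
  ],
)

```text
clock: 8.7
tool_pos: [0.5447, -0.1055, 0.1725]
orientation: [179.9, 0.0, 156.4]
force: [-0.1, 4.6, 2.0]
opening: 0.0137
gripper_force: 30.0
```

Call:
apply_moves(
  targets=[
    {"travel": [0, 0, 0], "roll": 0, "jaw": 8},
    {"travel": [0, 0, 0], "roll": 0, "jaw": 8},
    {"travel": [0, 0, 0], "roll": 0, "jaw": 8},
  ],
)

```text
clock: 9.0
tool_pos: [0.5447, -0.1055, 0.1725]
orientation: [179.9, 0.0, 156.4]
force: [-0.2, 5.6, 1.4]
opening: 0.0138
gripper_force: 30.0
```

The dial is at -29.6° and the dwell is done. Now left to the second mark left.

Call:
apply_moves(
  targets=[
    {"travel": [0, 0.3, 0], "roll": -4, "jaw": 8},
    {"travel": [0, 0, 0], "roll": -6, "jaw": 8},
    {"travel": [0, 0, 0], "roll": -7, "jaw": 8},
    {"travel": [0, 0, 0], "roll": -7, "jaw": 8},
    {"travel": [0, 0, 0], "roll": -7, "jaw": 8},
    {"travel": [0, 0, 0], "roll": -7, "jaw": 8},
    {"travel": [0, 0, 0], "roll": -7, "jaw": 8},
    {"travel": [0, 0, 0], "roll": -7, "jaw": 8},
    {"travel": [0, 0, 0], "roll": -5, "jaw": 8},
    {"travel": [0, 0, 0], "roll": -2.6, "jaw": 8},
  ],
)

```text
clock: 10.0
tool_pos: [0.5447, -0.1065, 0.1726]
orientation: [-180.0, -0.0, -143.8]
force: [1.6, -1.2, 0.3]
opening: 0.0137
gripper_force: 30.0
```

Call:
apply_moves(
  targets=[
    {"travel": [0, 0, 0], "roll": 0, "jaw": 8},
    {"travel": [0, 0, 0], "roll": 0, "jaw": 8},
    {"travel": [0, 0, 0], "roll": 0, "jaw": 8},
    {"travel": [0, 0, 0], "roll": 0, "jaw": 8},
    {"travel": [0, 0, 0], "roll": 0, "jaw": 8},
    {"travel": [0, 0, 0], "roll": 0, "jaw": 8},
  ],
)

```text
clock: 10.6
tool_pos: [0.5447, -0.1064, 0.1725]
orientation: [-180.0, -0.0, -144.1]
force: [1.7, -3.1, -0.9]
opening: 0.0138
gripper_force: 30.0
```

Run:
```python
from h import *
from plant import ctrl
F=[]
for i in range(6):
    o=ctrl.get_obs();ctrl.snapshot("wrist");F.append(o['force'])
print(np.array(F),o['tool_pos'],o['orientation'],o['clock'])
```

```text
[[ 1.708  -3.1101 -0.8901]
 [ 2.8403 -3.5193  0.0772]
 [ 1.8311 -2.9441 -1.1092]
 [ 2.1944 -3.2887 -0.6804]
 [ 2.3355 -2.7289 -1.2778]
 [ 2.3442 -3.2439 -1.0629]] [ 0.5447 -0.1064  0.1726] [-179.9915   -0.0008 -144.1192] 10.85
```

The dial is at +29.9°, in the band and dwelt. Now I push lightly, watching Fz.

Call:
apply_moves(
  targets=[
    {"travel": [0, 0, 0.5], "roll": 0, "jaw": 8},
    {"travel": [0, 0, 0.5], "roll": 0, "jaw": 8},
    {"travel": [0, 0, 0], "roll": 0, "jaw": 8},
    {"travel": [0, 0, 0], "roll": 0, "jaw": 8},
    {"travel": [0, 0, 0], "roll": 0, "jaw": 8},
  ],
)

```text
clock: 11.4
tool_pos: [0.5447, -0.1064, 0.1717]
orientation: [-180.0, 0.0, -144.1]
force: [1.1, -2.9, 3.7]
opening: 0.0138
gripper_force: 30.0
```

Call:
apply_moves(
  targets=[
    {"travel": [0, 0, 0.5], "roll": 0, "jaw": 8},
    {"travel": [0, 0, 0], "roll": 0, "jaw": 8},
    {"travel": [0, 0, 0], "roll": 0, "jaw": 8},
    {"travel": [0, 0, 0], "roll": 0, "jaw": 8},
  ],
)

```text
clock: 11.8
tool_pos: [0.5447, -0.1064, 0.1711]
orientation: [-180.0, 0.0, -144.1]
force: [1.5, -3.6, 3.2]
opening: 0.0141
gripper_force: 30.0
```

Call:
apply_moves(
  targets=[
    {"travel": [0, 0, 0.3], "roll": 0, "jaw": 8},
    {"travel": [0, 0, 0], "roll": 0, "jaw": 8},
    {"travel": [0, 0, 0], "roll": 0, "jaw": 8},
    {"travel": [0, 0, 0], "roll": 0, "jaw": 8},
  ],
)

```text
clock: 12.2
tool_pos: [0.5447, -0.1064, 0.1709]
orientation: [-180.0, 0.0, -144.1]
force: [0.6, -3.5, 5.3]
opening: 0.014
gripper_force: 30.0
```

```bash
cat > f.py <<'E'
from h import *
from plant import ctrl
F=[];Z=[]
for i in range(4):
    o=ctrl.get_obs();ctrl.snapshot("wrist");F.append(o['force']);Z.append(o['tool_pos'])
print(np.mean(F,0),np.mean(Z,0)*1e3,"dial",(o['orientation'][2]+360)%360-186.0,o['clock'],o['moment'])
E
python3 f.py
```

```text
[ 0.9119 -3.9202  5.3417] [ 544.729  -106.3916  170.9595] dial 29.886048071685565 12.35 [-1.4641 -0.3228  0.05  ]
```

Call:
apply_moves(
  targets=[
    {"travel": [0, 0, 0.3], "roll": 0, "jaw": 8},
    {"travel": [0, 0, 0], "roll": 0, "jaw": 8},
    {"travel": [0, 0, 0], "roll": 0, "jaw": 8},
    {"travel": [0, 0, 0], "roll": 0, "jaw": 8},
  ],
)

```text
clock: 12.8
tool_pos: [0.5447, -0.1064, 0.1709]
orientation: [-180.0, 0.0, -144.1]
force: [0.8, -3.7, 7.8]
opening: 0.0138
gripper_force: 30.0
```

```bash
python3 f.py
```

```text
[ 0.5179 -3.3113  6.9013] [ 544.739  -106.4019  170.8808] dial 29.887858422307943 12.95 [-1.3753 -0.1207  0.0247]
```

The seat is touched: the force rises with no travel. A touch more preload, then I creep right.

Call:
apply_moves(
  targets=[
    {"travel": [0, 0, 0.2], "roll": 0, "jaw": 8},
    {"travel": [0, 0, 0], "roll": 1, "jaw": 8},
    {"travel": [0, 0, 0], "roll": 1, "jaw": 8},
    {"travel": [0, 0, 0], "roll": 1, "jaw": 8},
    {"travel": [0, 0, 0], "roll": 1, "jaw": 8},
    {"travel": [0, 0, 0], "roll": 0, "jaw": 8},
    {"travel": [0, 0, 0], "roll": 0, "jaw": 8},
  ],
)

```text
clock: 13.7
tool_pos: [0.5447, -0.1063, 0.1708]
orientation: [-180.0, 0.0, -148.1]
force: [-0.1, -2.9, 8.6]
opening: 0.0138
gripper_force: 30.0
```

```bash
python3 f.py
```

```text
[-0.2044 -3.1855  8.0331] [ 544.6574 -106.3141  170.754 ] dial 25.893929833392292 13.85 [-1.1417  0.1337  0.0557]
```

Call:
apply_moves(
  targets=[
    {"travel": [0, 0, 0], "roll": 1, "jaw": 8},
    {"travel": [0, 0, 0], "roll": 1, "jaw": 8},
    {"travel": [0, 0, 0], "roll": 0, "jaw": 8},
    {"travel": [0, 0, 0], "roll": 0, "jaw": 8},
  ],
)

```text
clock: 14.3
tool_pos: [0.5447, -0.1063, 0.1707]
orientation: [-180.0, 0.0, -150.1]
force: [0.3, -3.1, 7.0]
opening: 0.0137
gripper_force: 30.0
```

Call:
apply_moves(
  targets=[
    {"travel": [0, 0, 0], "roll": 1, "jaw": 8},
    {"travel": [0, 0, 0], "roll": 0.5, "jaw": 8},
    {"travel": [0, 0, 0], "roll": 0, "jaw": 8},
    {"travel": [0, 0, 0], "roll": 0, "jaw": 8},
  ],
)

```text
clock: 14.7
tool_pos: [0.5446, -0.1063, 0.1708]
orientation: [-180.0, 0.0, -151.6]
force: [0.0, -2.7, 7.9]
opening: 0.0136
gripper_force: 30.0
```

Call:
apply_moves(
  targets=[
    {"travel": [0, 0, 0], "roll": 1, "jaw": 8},
    {"travel": [0, 0, 0], "roll": 0.8, "jaw": 8},
    {"travel": [0, 0, 0], "roll": 0, "jaw": 8},
    {"travel": [0, 0, 0], "roll": 0, "jaw": 8},
  ],
)

```text
clock: 15.1
tool_pos: [0.5446, -0.1062, 0.1707]
orientation: [-180.0, 0.0, -153.4]
force: [0.3, -2.6, 6.7]
opening: 0.0138
gripper_force: 30.0
```

Call:
apply_moves(
  targets=[
    {"travel": [0, 0, 0], "roll": 1, "jaw": 8},
    {"travel": [0, 0, 0], "roll": 0.8, "jaw": 8},
    {"travel": [0, 0, 0], "roll": 0, "jaw": 8},
    {"travel": [0, 0, 0], "roll": 0, "jaw": 8},
  ],
)

```text
clock: 15.5
tool_pos: [0.5446, -0.1062, 0.1707]
orientation: [180.0, 0.0, -155.2]
force: [-1.1, -1.9, 7.8]
opening: 0.0141
gripper_force: 30.0
```

Call:
apply_moves(
  targets=[
    {"travel": [0, 0, 0], "roll": 1, "jaw": 8},
    {"travel": [0, 0, 0], "roll": 0.8, "jaw": 8},
    {"travel": [0, 0, 0], "roll": 0, "jaw": 8},
    {"travel": [0, 0, 0], "roll": 0, "jaw": 8},
  ],
)

```text
clock: 15.9
tool_pos: [0.5446, -0.1062, 0.1707]
orientation: [180.0, 0.0, -157.0]
force: [-0.6, -1.8, 8.2]
opening: 0.0137
gripper_force: 30.0
```

Call:
apply_moves(
  targets=[
    {"travel": [0, 0, 0], "roll": 1, "jaw": 8},
    {"travel": [0, 0, 0], "roll": 0.8, "jaw": 8},
    {"travel": [0, 0, 0], "roll": 0, "jaw": 8},
    {"travel": [0, 0, 0], "roll": 0, "jaw": 8},
  ],
)

```text
clock: 16.3
tool_pos: [0.5446, -0.1061, 0.1707]
orientation: [180.0, 0.0, -158.8]
force: [-0.5, -2.5, 8.6]
opening: 0.0135
gripper_force: 30.0
```

Call:
apply_moves(
  targets=[
    {"travel": [0, 0, 0], "roll": 1, "jaw": 8},
    {"travel": [0, 0, 0], "roll": 0.8, "jaw": 8},
    {"travel": [0, 0, 0], "roll": 0, "jaw": 8},
    {"travel": [0, 0, 0], "roll": 0, "jaw": 8},
  ],
)

```text
clock: 16.7
tool_pos: [0.5446, -0.1061, 0.1706]
orientation: [180.0, 0.0, -160.6]
force: [-0.6, -2.1, 7.5]
opening: 0.0144
gripper_force: 30.0
```

Call:
apply_moves(
  targets=[
    {"travel": [0, 0, 0], "roll": 1, "jaw": 8},
    {"travel": [0, 0, 0], "roll": 0.8, "jaw": 8},
    {"travel": [0, 0, 0], "roll": 0, "jaw": 8},
    {"travel": [0, 0, 0], "roll": 0, "jaw": 8},
  ],
)

```text
clock: 17.1
tool_pos: [0.5446, -0.106, 0.1705]
orientation: [180.0, 0.0, -162.4]
force: [0.2, -1.8, 6.5]
opening: 0.014
gripper_force: 30.0
```

```bash
python3 f.py
```

```text
[-0.0735 -1.9002  6.6672] [ 544.5687 -106.0583  170.5266] dial 11.586166142203638 17.25 [-0.6586  0.0523  0.0762]
```

Call:
apply_moves(
  targets=[
    {"travel": [0, 0, 0.2], "roll": 1, "jaw": 8},
    {"travel": [0, 0, 0], "roll": 0.8, "jaw": 8},
    {"travel": [0, 0, 0], "roll": 0, "jaw": 8},
    {"travel": [0, 0, 0], "roll": 0, "jaw": 8},
  ],
)

```text
clock: 17.7
tool_pos: [0.5446, -0.1061, 0.17]
orientation: [180.0, 0.0, -164.2]
force: [0.7, 0.4, 3.6]
opening: 0.0139
gripper_force: 30.0
```

```bash
python3 f.py
```

```text
[ 0.2281 -0.6466  3.7535] [ 544.5717 -106.0843  169.9462] dial 9.791141655547904 17.85 [-0.0846 -0.2489 -0.0824]
```

Found: the force dropped to spring level and z sank, at dial ≈ 9.8°. I centre a degree further and push down gradually.

Call:
apply_moves(
  targets=[
    {"travel": [0, 0, 0.4], "roll": 1, "jaw": 8},
    {"travel": [0, 0, 0.6], "roll": 0.3, "jaw": 8},
    {"travel": [0, 0, 0.5], "roll": 0, "jaw": 8},
    {"travel": [0, 0, 0.5], "roll": 0, "jaw": 8},
    {"travel": [0, 0, 0], "roll": 0, "jaw": 8},
    {"travel": [0, 0, 0], "roll": 0, "jaw": 8},
  ],
)

```text
clock: 18.5
tool_pos: [0.5446, -0.1062, 0.168]
orientation: [180.0, -0.0, -165.5]
force: [0.3, 2.0, 5.5]
opening: 0.0139
gripper_force: 30.0
```

```bash
python3 f.py
```

```text
[-0.0463  1.9526  5.2016] [ 544.6031 -106.1615  168.0518] dial 8.483861276948659 18.65 [0.7685 0.0465 0.0528]
```

Call:
apply_moves(
  targets=[
    {"travel": [0, 0, 0.5], "roll": 0, "jaw": 8},
    {"travel": [0, 0, 0.5], "roll": 0, "jaw": 8},
    {"travel": [0, 0, 0.5], "roll": 0, "jaw": 8},
    {"travel": [0, 0, 0], "roll": 0, "jaw": 8},
    {"travel": [0, 0, 0], "roll": 0, "jaw": 8},
  ],
)

```text
clock: 19.2
tool_pos: [0.5446, -0.1062, 0.1667]
orientation: [180.0, 0.0, -165.5]
force: [-0.6, 2.2, 5.8]
opening: 0.0137
gripper_force: 30.0
```

```bash
python3 f.py
```

```text
[0.0828 2.2775 5.4351] [ 544.6293 -106.1745  166.6643] dial 8.485169444536552 19.35 [0.8654 0.2697 0.0341]
```

Call:
apply_moves(
  targets=[
    {"travel": [0, 0, 0.4], "roll": 0, "jaw": 8},
    {"travel": [0, 0, 0.4], "roll": 0, "jaw": 8},
    {"travel": [0, 0, 0], "roll": 0, "jaw": 8},
    {"travel": [0, 0, 0], "roll": 0, "jaw": 8},
  ],
)

```text
clock: 19.8
tool_pos: [0.5446, -0.1062, 0.1659]
orientation: [180.0, 0.0, -165.5]
force: [-0.4, 1.1, 6.0]
opening: 0.0141
gripper_force: 30.0
```

```bash
python3 f.py
```

```text
[-0.2497  1.6054  5.7948] [ 544.6049 -106.1854  165.8837] dial 8.486995395150927 19.95 [ 0.8689  0.2217 -0.0155]
```

Call:
apply_moves(
  targets=[
    {"travel": [0, 0, 0.3], "roll": 0, "jaw": 8},
    {"travel": [0, 0, 0.2], "roll": 0, "jaw": 8},
    {"travel": [0, 0, 0], "roll": 0, "jaw": 8},
    {"travel": [0, 0, 0], "roll": 0, "jaw": 8},
  ],
)

```text
clock: 20.4
tool_pos: [0.5446, -0.1062, 0.1655]
orientation: [180.0, 0.0, -165.5]
force: [-1.3, 1.7, 6.4]
opening: 0.0137
gripper_force: 30.0
```

```bash
python3 f.py
```

```text
[-0.8     2.1502  6.4212] [ 544.6272 -106.1785  165.4929] dial 8.488306948804961 20.55 [0.8592 0.3292 0.0268]
```

Call:
apply_moves(
  targets=[
    {"travel": [0, 0, 0.3], "roll": 0, "jaw": 8},
    {"travel": [0, 0, 0], "roll": 0, "jaw": 8},
    {"travel": [0, 0, 0], "roll": 0, "jaw": 8},
  ],
)

```text
clock: 20.9
tool_pos: [0.5446, -0.1062, 0.1655]
orientation: [180.0, 0.0, -165.5]
force: [-1.4, 2.8, 8.3]
opening: 0.0137
gripper_force: 30.0
```

```bash
python3 f.py
```

```text
[-1.5982  2.6693  8.4348] [ 544.6487 -106.1766  165.4691] dial 8.493402886354204 21.05 [1.0446 0.6099 0.0141]
```

The dial is home on the stop. I back off slightly and turn right.

Call:
apply_moves(
  targets=[
    {"travel": [0, 0, -0.2], "roll": 1, "jaw": 8},
    {"travel": [0, 0, 0], "roll": 1.5, "jaw": 8},
    {"travel": [0, 0, 0], "roll": 1.5, "jaw": 8},
    {"travel": [0, 0, 0], "roll": 1.5, "jaw": 8},
    {"travel": [0, 0, 0], "roll": 1.5, "jaw": 8},
    {"travel": [0, 0, 0], "roll": 1, "jaw": 8},
    {"travel": [0, 0, 0], "roll": 0, "jaw": 8},
  ],
)

```text
clock: 21.8
tool_pos: [0.5447, -0.1059, 0.1655]
orientation: [180.0, 0.0, -173.5]
force: [-1.1, 3.6, 6.6]
opening: 0.014
gripper_force: 30.0
```

```bash
python3 f.py
```

```text
[-1.1654  3.4143  7.7465] [ 544.6571 -105.9308  165.489 ] dial 0.5108757285190109 21.95 [1.441  0.5331 0.1363]
```

Call:
apply_moves(
  targets=[
    {"travel": [0, 0.2, 0], "roll": 1.5, "jaw": 8},
    {"travel": [0, 0, 0], "roll": 2, "jaw": 8},
    {"travel": [0, 0, 0], "roll": 2, "jaw": 8},
    {"travel": [0, 0, 0], "roll": 2, "jaw": 8},
    {"travel": [0, 0, 0], "roll": 2, "jaw": 8},
    {"travel": [0, 0, 0], "roll": 2, "jaw": 8},
    {"travel": [0, 0, 0], "roll": 2, "jaw": 8},
    {"travel": [0, 0, 0], "roll": 1.5, "jaw": 8},
    {"travel": [0, 0, 0], "roll": 0, "jaw": 8},
  ],
)

```text
clock: 22.9
tool_pos: [0.5447, -0.1056, 0.1655]
orientation: [180.0, 0.0, 171.5]
force: [-1.0, 3.5, 7.6]
opening: 0.0137
gripper_force: 30.0
```

```bash
python3 f.py
```

```text
[-1.3298  4.2628  7.8854] [ 544.7007 -105.6056  165.4815] dial -14.492991147095836 23.05 [1.6748 0.45   0.1644]
```

Call:
apply_moves(
  targets=[
    {"travel": [0, 0.2, 0], "roll": 1.5, "jaw": 8},
    {"travel": [0, 0, 0], "roll": 2, "jaw": 8},
    {"travel": [0, 0, 0], "roll": 2, "jaw": 8},
    {"travel": [0, 0, 0], "roll": 2, "jaw": 8},
    {"travel": [0, 0, 0], "roll": 1.5, "jaw": 8},
    {"travel": [0, 0, 0], "roll": 0, "jaw": 8},
  ],
)

```text
clock: 23.7
tool_pos: [0.5448, -0.1054, 0.1655]
orientation: [180.0, 0.0, 162.5]
force: [-1.2, 4.1, 8.0]
opening: 0.014
gripper_force: 30.0
```

```bash
sed -i 's/F=\[\];Z/M=[];F=[];Z/; s/F.append/M.append(o["moment"]);F.append/; s/,o\[.moment.\])$/,np.mean(M,0))/' f.py; python3 f.py;python3 f.py
```

```text
[-1.1151  3.7867  7.4762] [ 544.8064 -105.379   165.4968] dial -23.489796042463468 23.85 [1.6403 0.3688 0.1421]
[-0.6062  4.4556  7.619 ] [ 544.797  -105.3957  165.492 ] dial -23.492216137979995 24.05 [1.6418 0.36   0.1554]
```

Call:
apply_moves(
  targets=[
    {"travel": [0, 0, 0], "roll": 0.8, "jaw": 8},
    {"travel": [0, 0, 0], "roll": 0.7, "jaw": 8},
    {"travel": [0, 0, 0], "roll": 0, "jaw": 8},
  ],
)

```text
clock: 24.4
tool_pos: [0.5448, -0.1054, 0.1655]
orientation: [180.0, 0.0, 161.0]
force: [-1.1, 4.8, 7.6]
opening: 0.0142
gripper_force: 30.0
```

```bash
python3 f.py
```

```text
[-0.9991  4.6971  7.5817] [ 544.8279 -105.3734  165.4911] dial -24.982339456605814 24.55 [1.7034 0.3454 0.191 ]
```

Call:
apply_moves(
  targets=[
    {"travel": [0, 0, 0], "roll": 0.4, "jaw": 8},
    {"travel": [0, 0, 0], "roll": 0.3, "jaw": 8},
    {"travel": [0, 0, 0], "roll": 0, "jaw": 8},
  ],
)

```text
clock: 24.9
tool_pos: [0.5448, -0.1054, 0.1655]
orientation: [180.0, 0.0, 160.3]
force: [-1.1, 4.6, 7.7]
opening: 0.0141
gripper_force: 30.0
```

```bash
python3 f.py
```

```text
[-0.8939  4.1484  7.4665] [ 544.843  -105.3532  165.4952] dial -25.683871398094652 25.05 [1.7177 0.3693 0.215 ]
```

Call:
apply_moves(
  targets=[
    {"travel": [0, 0, 0], "roll": 0.3, "jaw": 8},
    {"travel": [0, 0, 0], "roll": 0.3, "jaw": 8},
    {"travel": [0, 0, 0], "roll": 0, "jaw": 8},
  ],
)

```text
clock: 25.4
tool_pos: [0.5448, -0.1053, 0.1655]
orientation: [180.0, 0.0, 159.7]
force: [-0.9, 4.0, 6.6]
opening: 0.0139
gripper_force: 30.0
```

```bash
python3 f.py
```

```text
[-0.7122  4.1515  7.2942] [ 544.8455 -105.3473  165.4922] dial -26.283517334566795 25.55 [1.736  0.2922 0.2247]
```

Run:
```python
from h import *
from plant import ctrl
im=ctrl.snapshot("scene")[:,:,::-1];cv2.imwrite("pics/s5full.png",im)
cv2.imwrite("pics/s5.png",cv2.resize(im[95:215,150:290],None,fx=5,fy=5,interpolation=cv2.INTER_CUBIC))
C=ctrl.calibration("scene");E=np.linalg.inv(C["extrinsics"])
for L in(0,.4,.5,.55,.6):
    a=np.radians(6-90)-L
    for r in (.062,.09,.12):
        p=np.array([.5448+r*np.cos(a),-.1062+r*np.sin(a),.116]);u=C["K"]@(E[:3,:3]@p+E[:3,3]);u=u[:2]/u[2];print(L,r,(u-[150,95])*5)
```

```text
0 0.062 [327.8634 267.7473]
0 0.09 [277.778  246.9709]
0 0.12 [224.8964 225.0345]
0.4 0.062 [363.8536 237.579 ]
0.4 0.09 [330.1719 204.0068]
0.4 0.12 [294.9485 168.8978]
0.5 0.062 [374.864  231.8367]
0.5 0.09 [346.0526 195.8748]
0.5 0.12 [315.9773 158.3353]
0.55 0.062 [380.6018 229.2727]
0.55 0.09 [354.3116 192.2486]
0.55 0.12 [326.8904 153.6317]
0.6 0.062 [386.4768 226.9207]
0.6 0.09 [362.7579 188.9247]
0.6 0.12 [338.0372 149.324 ]
```

View pics/s5.png

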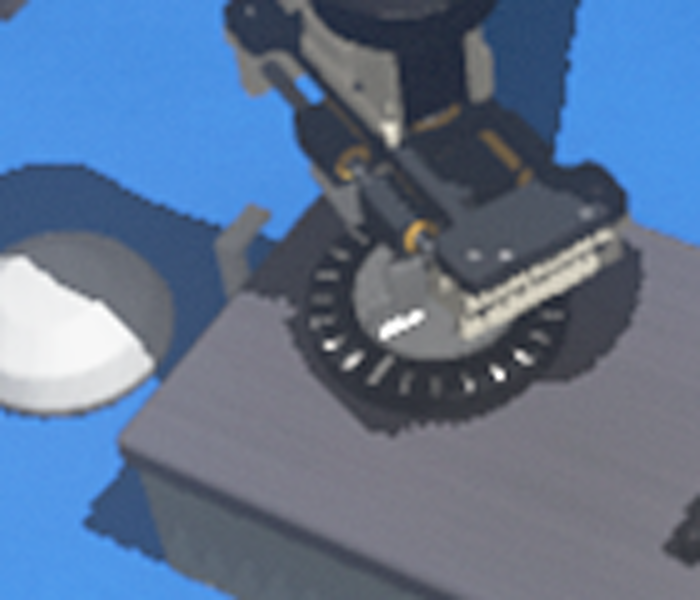

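The tongue has left the keeper (empty at (240,240)) and its end is hidden behind the gripper. From the slot geometry the latch is at about 0.55–0.585, so I keep creeping.

Call:
apply_moves(
  targets=[
    {"travel": [0, 0, 0], "roll": 0.4, "jaw": 8},
    {"travel": [0, 0, 0], "roll": 0.3, "jaw": 8},
    {"travel": [0, 0, 0], "roll": 0, "jaw": 8},
  ],
)

```text
clock: 25.95
tool_pos: [0.5449, -0.1053, 0.1655]
orientation: [179.9, 0.0, 159.0]
force: [-1.4, 3.9, 6.8]
opening: 0.0138
gripper_force: 30.0
```

```bash
python3 f.py
```

```text
[-1.242   4.265   6.9405] [ 544.8527 -105.3417  165.486 ] dial -26.98554075000243 26.1 [1.7493 0.3254 0.2174]
```

Call:
apply_moves(
  targets=[
    {"travel": [0, 0, 0.1], "roll": 0.4, "jaw": 8},
    {"travel": [0, 0, 0], "roll": 0.3, "jaw": 8},
    {"travel": [0, 0, 0], "roll": 0, "jaw": 8},
  ],
)

```text
clock: 26.45
tool_pos: [0.5449, -0.1053, 0.1655]
orientation: [179.9, 0.0, 158.3]
force: [-1.5, 4.8, 7.9]
opening: 0.0138
gripper_force: 30.0
```

```bash
python3 f.py
```

```text
[-1.5192  4.6945  8.6899] [ 544.8723 -105.3236  165.4757] dial -27.681018514207835 26.6 [1.8256 0.4111 0.1963]
```

Call:
apply_moves(
  targets=[
    {"travel": [0, 0, 0], "roll": 0.4, "jaw": 8},
    {"travel": [0, 0, 0], "roll": 0.3, "jaw": 8},
    {"travel": [0, 0, 0], "roll": 0, "jaw": 8},
  ],
)

```text
clock: 26.95
tool_pos: [0.5449, -0.1053, 0.1655]
orientation: [179.9, 0.0, 157.6]
force: [-1.2, 4.6, 8.0]
opening: 0.014
gripper_force: 30.0
```

```bash
python3 f.py
```

```text
[-1.5644  4.8834  8.1682] [ 544.8727 -105.3347  165.4824] dial -28.382809694358798 27.1 [1.8199 0.4509 0.1872]
```

Call:
apply_moves(
  targets=[
    {"travel": [0, 0, 0], "roll": 0.3, "jaw": 8},
    {"travel": [0, 0, 0], "roll": 0.3, "jaw": 8},
    {"travel": [0, 0, 0], "roll": 0, "jaw": 8},
  ],
)

```text
clock: 27.45
tool_pos: [0.5449, -0.1053, 0.1655]
orientation: [179.9, 0.0, 157.0]
force: [-1.2, 4.5, 8.7]
opening: 0.0141
gripper_force: 30.0
```

```bash
python3 f.py;python3 f.py
```

```text
[-0.9278  4.8328  8.3519] [ 544.8893 -105.307   165.4866] dial -28.983475566927382 27.6 [1.8503 0.4158 0.1975]
[-1.1445  4.6832  8.0832] [ 544.8813 -105.309   165.4748] dial -28.982483760541186 27.8 [1.838  0.4106 0.1925]
```

Call:
apply_moves(
  targets=[
    {"travel": [0, 0, 0], "roll": 0.3, "jaw": 8},
    {"travel": [0, 0, 0], "roll": 0.3, "jaw": 8},
    {"travel": [0, 0, 0], "roll": 0, "jaw": 8},
  ],
)

```text
clock: 28.15
tool_pos: [0.5449, -0.1053, 0.1655]
orientation: [179.9, 0.0, 156.4]
force: [-1.5, 5.3, 8.6]
opening: 0.0138
gripper_force: 30.0
```

```bash
python3 f.py;python3 f.py
```

```text
[-1.4633  5.2184  8.0193] [ 544.8982 -105.3061  165.4947] dial -29.582955261654888 28.3 [1.8506 0.371  0.2232]
[-1.0073  4.8133  7.6982] [ 544.8803 -105.2929  165.4815] dial -29.577680601743168 28.5 [1.8485 0.3989 0.206 ]
```

Call:
apply_moves(
  targets=[
    {"travel": [0, 0, 0], "roll": 0.3, "jaw": 8},
    {"travel": [0, 0, 0], "roll": 0.2, "jaw": 8},
    {"travel": [0, 0, 0], "roll": 0, "jaw": 8},
  ],
)

```text
clock: 28.85
tool_pos: [0.5449, -0.1053, 0.1655]
orientation: [179.9, 0.0, 155.9]
force: [-0.5, 4.9, 8.1]
opening: 0.0139
gripper_force: 30.0
```

```bash
python3 f.py;python3 f.py
```

```text
[-0.5765  5.1317  7.9649] [ 544.9136 -105.2964  165.4884] dial -30.077594267230324 29.0 [1.8659 0.3828 0.2637]
[-0.8525  4.7533  7.8068] [ 544.9152 -105.2894  165.4895] dial -30.079002653362636 29.2 [1.8786 0.3918 0.2292]
```

Call:
apply_moves(
  targets=[
    {"travel": [0, 0, 0], "roll": 0.2, "jaw": 8},
    {"travel": [0, 0, 0], "roll": 0.2, "jaw": 8},
    {"travel": [0, 0, 0], "roll": 0, "jaw": 8},
  ],
)

```text
clock: 29.55
tool_pos: [0.5449, -0.1053, 0.1655]
orientation: [179.9, 0.0, 155.5]
force: [-1.4, 5.6, 7.7]
opening: 0.0139
gripper_force: 30.0
```

```bash
python3 f.py;python3 f.py
```

```text
[-1.1412  4.9906  7.4679] [ 544.9557 -105.2681  165.4908] dial -30.46967936735564 29.7 [1.9042 0.3403 0.2997]
[-1.0927  5.4388  7.9116] [ 544.9446 -105.2633  165.4906] dial -30.47263247470164 29.9 [1.8927 0.3591 0.2686]
```

There is a clear torque rise, so the tongue is at its stop. I relieve the torsion, let the dial rise, then release.

Call:
apply_moves(
  targets=[
    {"travel": [0, 0, 0], "roll": -0.8, "jaw": 8},
    {"travel": [0, 0, 0], "roll": -0.8, "jaw": 8},
    {"travel": [0, 0, 0], "roll": -0.6, "jaw": 8},
    {"travel": [0, 0, -1], "roll": 0, "jaw": 8},
    {"travel": [0, 0, -1], "roll": 0, "jaw": 8},
    {"travel": [0, 0, -1], "roll": 0, "jaw": 8},
    {"travel": [0, 0, -1], "roll": 0, "jaw": 8},
    {"travel": [0, 0, -1], "roll": 0, "jaw": 8},
    {"travel": [0, 0, -1], "roll": 0, "jaw": 8},
    {"travel": [0, 0, -1], "roll": 0, "jaw": 8},
  ],
)

```text
clock: 30.95
tool_pos: [0.5447, -0.1055, 0.1719]
orientation: [180.0, -0.0, 157.7]
force: [1.2, 5.3, 3.2]
opening: 0.0137
gripper_force: 30.0
```

```bash
python3 f.py
```

```text
[0.8338 5.675  3.0506] [ 544.7481 -105.4585  171.9667] dial -28.319375493302232 31.1 [ 2.1654 -0.3081 -0.0059]
```

Call:
apply_moves(
  targets=[
    {"travel": [0, 0.3, -0.6], "roll": 0, "jaw": 8},
    {"travel": [0, 0.3, 0], "roll": 0, "jaw": 8},
    {"travel": [0, 0, 0], "roll": 0, "jaw": 16},
    {"travel": [0, 0, 0], "roll": 0, "jaw": 24},
    {"travel": [0, 0, 0], "roll": 0, "jaw": 34},
    {"travel": [0, 0, 0], "roll": 0, "jaw": 40},
    {"travel": [0, 0, -10], "roll": 0, "jaw": 40},
    {"travel": [0, 0, -25], "roll": 0, "jaw": 40},
    {"travel": [0, 0, -30], "roll": 0, "jaw": 40},
    {"travel": [0, 0, -30], "roll": 0, "jaw": 40},
  ],
)

```text
clock: 32.15
tool_pos: [0.5447, -0.1055, 0.2694]
orientation: [-180.0, 0.0, 157.7]
force: [1.2, -1.0, 0.3]
opening: 0.0401
gripper_force: 0.0
```

Call:
apply_moves(
  targets=[
    {"travel": [-45, 0, -10], "roll": 0, "jaw": 40},
    {"travel": [-45, 0, 0], "roll": 0, "jaw": 40},
    {"travel": [0, 0, 0], "roll": 0, "jaw": 40},
    {"travel": [0, 0, 0], "roll": 0, "jaw": 40},
    {"travel": [0, 0, 0], "roll": 0, "jaw": 40},
  ],
)

```text
clock: 32.65
tool_pos: [0.6276, -0.1395, 0.2779]
orientation: [-180.0, -0.0, 157.7]
force: [-0.5, 0.6, 0.4]
opening: 0.0401
gripper_force: 0.0
```

Run:
```python
from h import *
from plant import ctrl
o=ctrl.get_obs();print(o['clock'],o['tool_pos'],o['orientation'],o['force'])
a=ctrl.snapshot("wrist")[:,:,::-1];np.save("T6.npy",tool(o));cv2.imwrite("pics/w6.png",a)
```

```text
32.65 [ 0.6276 -0.1395  0.2779] [-179.9901   -0.0135  157.6788] [-0.4873  0.5801  0.3816]
```

View pics/w6.png

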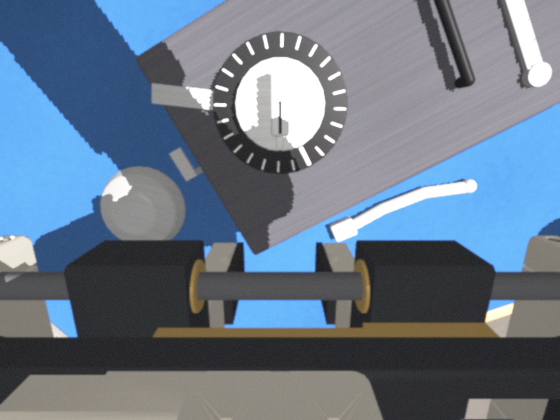

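The tongue is now drawn, from (155,94) to (205,100), and clear of the keeper at (185,162). The dial is at (280,105). I check the tongue's angle with a ray cast.

Run:
```python
from h import *
from plant import ctrl
W=ctrl.calibration("wrist");K=W["K"];E=np.load("T6.npy")@W["hand_eye"]
b=np.array([.5446,-.1055])
for q in [(153,94),(180,97),(205,100)]:
    p=plane(K,E,q,.116)[:2]-b;print(np.hypot(*p),"latch %.3f"%(np.radians(6-90)-np.arctan2(p[1],p[0])))
p,q=plane(K,E,(153,94),.116),plane(K,E,(205,100),.116);d=p-q;print("edge dir %.3f"%(np.radians(-84)-np.arctan2(d[1],d[0])))
```

```text
0.11751817395199655 latch 0.595
0.0925324352076783 latch 0.594
0.06927563705448586 latch 0.589
edge dir 0.602
```

The latch measures about 0.595 rad, which is at its stop. The robot is clear, so I hand in.

```bash
python3 -c "
from plant import ctrl
print(ctrl.close_job())"
```

```text
the job is handed in; nothing more can be done
None
```

I dialled the combination, found the slot at about 10° left of the index mark, drew the tongue to its stop (about 0.595 of 0.60 rad by camera), let the dial back out and let go; the job is handed in, and no verdict came back.

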